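# Hold the front finish sample to the colour reader, label up

### The job

Take the front finish sample (the one nearest the robot) out of the slotted rack; the small notch in its top corner shows which end, and so which side, carries the label. Rest its lower edge on the ledge of the colour reader's sloping bed, between the two cheeks, label side up so that the finished side lies on the measuring nose, and press it down flat until the spring nose is pushed right in. Finish while still holding it pressed there, and leave the other two samples standing in the rack.

Things in the scene. Friction and masses are not known exactly. Their poses are not given: they have to be found in the camera images.
- sample_a: finish sample: wooden plate standing on its long edge in a rack slot, 10 mm thick (own x), 110 mm long (own y), 80 mm high (own z), 70 g; origin at the centre of its lower edge. A 14 mm square notch in its top corner at the +y end marks the label end; the paper label is on the -x face at that end, the dark finish on the +x face.
- sample_b: another such finish sample, exactly like sample_a (same size, axes, notch and label)
- sample_c: another such finish sample, exactly like sample_a (same size, axes, notch and label)
- sample_a_notch (a point): middle of sample_a's corner notch, 48 mm towards +y and 73 mm up from its origin. With the label face towards you and the notched edge up, the notch is at the upper left
- sample_a_label (a point): middle of sample_a's paper label (32 x 44 mm), on the -x face, 34 mm towards +y and 34 mm up from its origin
- sample_b_notch (a point): middle of sample_b's corner notch, 48 mm towards +y and 73 mm up from its origin. With the label face towards you and the notched edge up, the notch is at the upper left
- sample_b_label (a point): middle of sample_b's paper label (32 x 44 mm), on the -x face, 34 mm towards +y and 34 mm up from its origin
- sample_c_notch (a point): middle of sample_c's corner notch, 48 mm towards +y and 73 mm up from its origin. With the label face towards you and the notched edge up, the notch is at the upper left
- sample_c_label (a point): middle of sample_c's paper label (32 x 44 mm), on the -x face, 34 mm towards +y and 34 mm up from its origin
- rack: fixed wooden rack, 168 (own x) x 84 (own y) x 35 mm high, origin at the centre of its underside. Three slots run along its y, at x -52, 0 and +52 mm; in each stands one sample, in any order, its label facing either end of the rack. The -x end, nearest the robot, is the front.
- rack_front (a point): middle of the floor of the rack's front slot (nearest the robot). Slots are 12 mm wide, 25 mm deep, open at both ends; their floor is 10 mm above the table, so the samples' top edges stand at 90 mm
- reader: bench colour reader, fixed: grey housing 128 (own x) x 205 mm (own y, -69 to +136), 36 mm high behind the bed, with a control pod 77 mm high at its +y end (y above 74 mm). Origin on the table under the middle of the bed's width; the sloping bed faces its -x side.
- bed: the reader's black bed, sloping 45 degrees: origin in the middle of its lower end, 52 mm above the table; x up the slope (surface 42 mm long, so a sample's upper half stands free above it), z square to the surface, outward, y along the width. A sample flush on it, label up, has its z along bed x, its x along bed -z, its y along bed y, origin at x 0, y 0, z 5 mm.
- ledge (a point): middle of the upper face of the aluminium ledge at the bed's lower end (bed x = 0), on which the sample's lower edge rests; the ledge stands 14 mm out of the bed's surface
- cheek (a point): inner face of the cheek at the bed's +y end; the two aluminium cheeks at bed y = +-60 mm, 12 mm high, 36 mm up the slope, leave 5 mm beside each end of a sample
- nose (a joint): how far the reader's spring-loaded measuring nose is pushed in, m: 0 free (standing 8 mm out of the bed), 0.008 flush with the bed. It springs back, with about 1 N at the start of its travel and 4 N at the end
- nose_tip (a point): centre of the flat face of the nose, a white plunger 25 mm across in the middle of the bed's width, 22 mm up the slope from the ledge

How it is judged:
By the outcome, as a careful person would: the job done as asked, in the order asked, and still so for the second after the job is handed in, while the arm keeps its last pose, push and grip.
It also fails if it takes over 38 s, if anything falls off the work surface, if the arm or the gripper's body presses on something with over 40 N, if the wrist force passes 120 N, or if a joint passes its speed limit or range.

### The arm

A 7-joint arm with a two-finger parallel gripper is mounted at the origin on a cart in front of the work surface, level with it; the furniture and walls round the work are solid. World frame = base frame: x ahead of the robot, y to its left, z up, the work surface at z = 0. Lengths are in m, angles in rad, forces in N, time in s.
With the tool pointing down it reaches from about 0.4 to 0.875 m from the base axis. Payload 19.3 kg.
Tool frame: the origin (TCP) lies at the very end of the fingers, on their centre line; the grasp point (between the pads) lies 19 mm behind it; z points along the fingers, y is the line along which they close (so a half turn about z gives the same grasp; the last joint's range is limited). The gripper opens to 85 mm and grips with 20 to 120 N. Pads are 22 mm wide; open, the fingers measure 114 mm over their backs; the gripper's body (76 mm by 85 mm) begins 54 mm behind the grasp point. The pads swing forward as they close: fully open they stand 13 mm farther back than shut.
Start: joints at [-1.347, 0.521, -0.036, 1.599, 0.021, 1.021, -0.113], TCP at [0.181, 0.598, 0.231] pointing down, gripper open.
Joint ranges: [-2.91, 2.91], [-0.3, 2.13], [-1.5, 1.42], [0.17, 2.43], [-1.26, 4.41], [0.16, 1.93], [-2.52, 2.52]. Speed limits (rad/s): [1.89, 1.89, 2.39, 2.39, 3.01, 3.01, 3.01].

### API

Orientations are given as [roll, pitch, yaw] about the fixed x, y, z axes, in that order (R = Rz(yaw) Ry(pitch) Rx(roll)).
In Python, from workcell import bot gives the robot as it stands.
- The arm moves only by the shell command python3 -m crank 'ROWS' [FORCE]. ROWS is a JSON object of lists of equal length, an entry for each row: "travel": the shift along the world's x, y, z in cm, a list of three; "turn": the turn, a rotation vector about the world's x, y, z in degrees, a list of three; "gripper": the closure, from 0 (fully open) to 1 (shut). A call has exactly 5 rows; each row is the pose to reach, as a shift and turn from the pose commanded when the call began; what a row does not reach only later rows make up. A row lasts 1/10 s, in which the tool goes at most 50 mm and 8.59 degrees, less where a joint would pass 70% of its speed; a pose out of reach is approached as far as the arm can. A call with a gripper value outside its range is refused whole. The fingers move at their own pace and stop on an object; FORCE is the grip in N (left out, the last holds). Time passes only in rows, so rows that repeat a pose let the fingers close, or fill a call up. It gives the time, the measured TCP pose, the force, the opening and the grip force at its end, in the units of the state.
- bot.observe(): the state, without advancing time (a new reading comes with each control period).
- bot.grab_frame(name): name is "scene" or "top"; returns a dict with "pixels" (384x512x3 uint8, red, green, blue), "fx", "fy", "cx", "cy" (pixels), "extrinsics" (4x4, takes a point from world to camera coordinates). Camera axes: x right, y down, z forward; pixel columns grow to the right and rows downward; lengths in m; the calibration is good to about 2 mm. A picture is of the moment at which its call begins. There is no depth.
- bot.job_done(): hands the job in; it is judged then, once.
The state is a dict: "clock": time; "qpos": joint angles; "qd": joint speeds; "joint_efforts": joint torques, N m; "position": TCP position; "tool_rot": TCP orientation; "force": force on the tool from outside, world axes, zero at the start; "moment": the same for the moment, N m; "grip_width": finger opening in m; "finger_force": force on a finger pad.
Only numpy, scipy, OpenCV 4.12 (cv2) and the standard library are available. Lean on these libraries where they do the work, as an engineer would, in place of code of your own. Each camera call takes 0.05 s, during which the arm holds its last target. There are 200 camera calls.

## Working session

There is one attempt and no reset: what is moved stays moved. The work goes in short steps, Python scripts to look and compute and a shell command to move; the robot and the scene stay as the last step left them, time stands still between calls to the robot, and variables do not carry over. Pictures are saved under pics/ and viewed, at most 10 in all, crops included, and the job is handed in when it is done.

```bash
ls; mkdir -p pics; python3 - <<'E'
from workcell import bot
import cv2,json,numpy as np
s=bot.observe();print({k:np.round(v,3).tolist() for k,v in s.items()})
for n in("scene","top"):
    f=bot.grab_frame(n);cv2.imwrite(f"pics/{n}0.png",f["pixels"][:,:,::-1])
    print(n,f["fx"],f["fy"],f["cx"],f["cy"],np.round(f["extrinsics"],4).tolist())
    np.savez(f"{n}0.npz",**f)
E
```

```text
pics
{'clock': 0.0, 'qpos': [-1.347, 0.522, -0.036, 1.6, 0.021, 1.021, -0.113], 'qd': [0.0, 0.001, 0.0, -0.0, -0.0, 0.002, 0.001], 'joint_efforts': [-0.002, -92.712, 1.98, -36.993, 0.018, 0.009, 0.0], 'position': [0.181, 0.598, 0.231], 'tool_rot': [-3.14, 0.0, 2.848], 'force': [0.251, 0.131, 0.336], 'moment': [0.016, 0.013, -0.045], 'finger_force': 0.0, 'grip_width': 0.085}
scene 426.90791396064617 426.90791396064617 251.7015990930748 192.4960279031771 [[-0.6123, -0.7906, -0.0079, 0.3183], [-0.5563, 0.438, -0.7062, 0.3733], [0.5618, -0.428, -0.708, 0.5711], [0.0, 0.0, 0.0, 1.0]]
top 374.1543716119431 374.1543716119431 253.62316213347103 188.52434672421725 [[-0.0084, -1.0, 0.0008, -0.045], [-0.9802, 0.0081, -0.1981, 0.5713], [0.1981, -0.0025, -0.9802, 0.8211], [0.0, 0.0, 0.0, 1.0]]
```

```bash
python3 - <<'E'
import cv2
for n in("scene","top"):
    i=cv2.imread(f"pics/{n}0.png");cv2.imwrite(f"pics/{n}0b.png",cv2.resize(i,(800,600),interpolation=cv2.INTER_CUBIC))
E
```

```text
(no output)
```

View pics/scene0b.png

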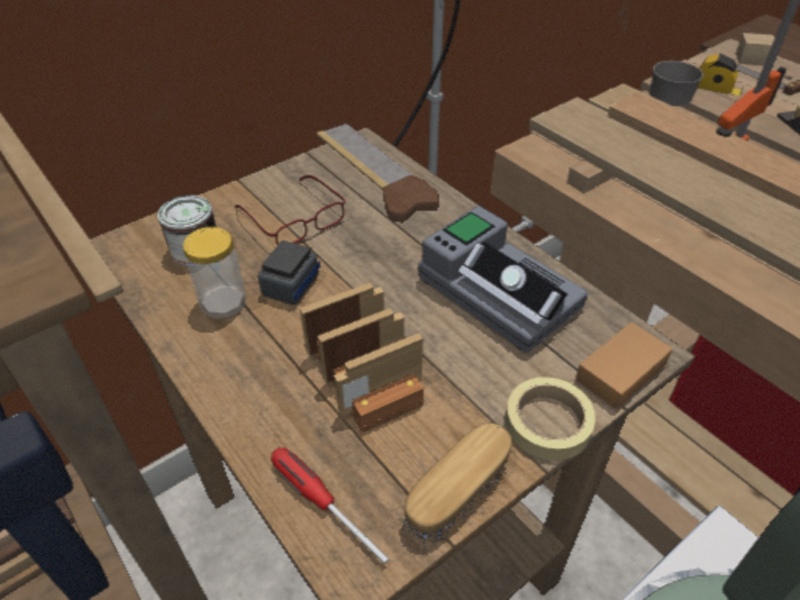

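View pics/top0b.png

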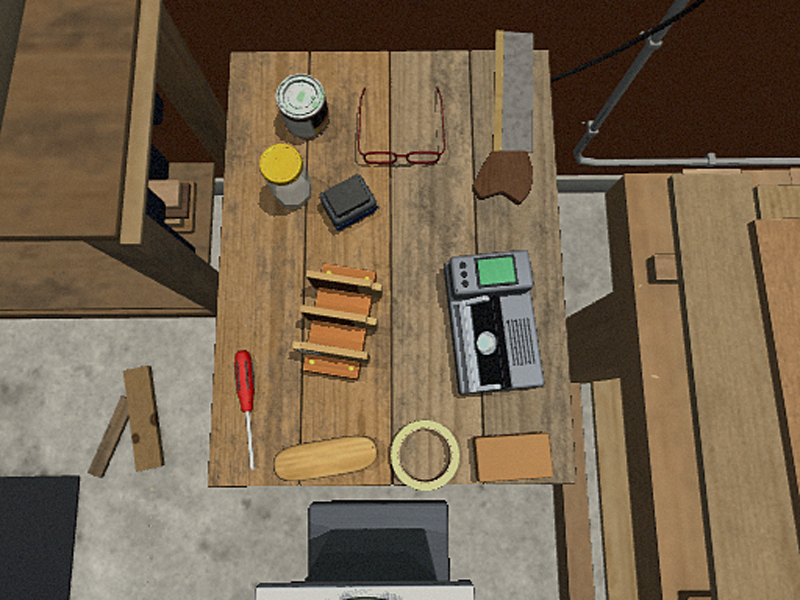

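The front sample is the one at about (385,375) in the scene view and (330,351) in the top view. Its label, at (355,392) in the scene view, faces the robot, and its notch is at the left end. The reader's pod is at the far (+x) end and its bed faces left (+y). I'll enlarge both views to read corners.

```bash
python3 - <<'E'
import cv2
for n,(x,y,w,h) in {"scene":(188,125,192,144),"top":(184,155,176,102)}.items():
    i=cv2.imread(f"pics/{n}0.png")[y:y+h,x:x+w]
    i=cv2.resize(i,None,fx=4,fy=4,interpolation=cv2.INTER_CUBIC)
    for k in range(0,w,20):
        cv2.putText(i,str(x+k),(4*k,10),0,.35,(0,255,255),1);cv2.line(i,(4*k,12),(4*k,18),(0,255,255),1)
    for k in range(0,h,20):
        cv2.putText(i,str(y+k),(0,4*k+4),0,.35,(0,255,255),1)
    cv2.imwrite(f"pics/{n}_crop.png",i)
E
```

```text
(no output)
```

View pics/scene_crop.png

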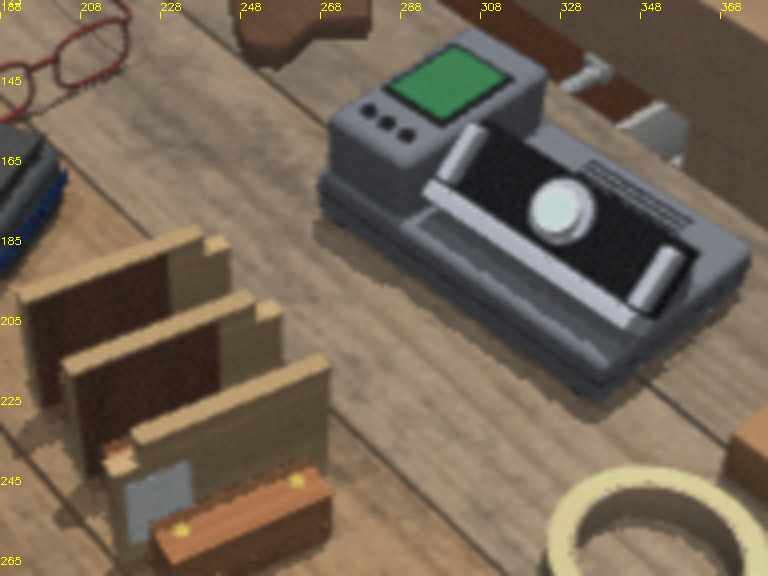

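View pics/top_crop.png

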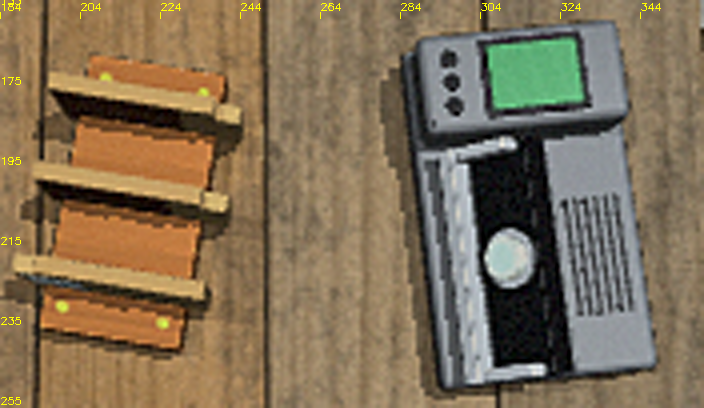

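```bash
cat > h.py <<'E'
import numpy as np
from scipy.optimize import least_squares
from scipy.spatial.transform import Rotation as R
C={n:dict(np.load(n+"0.npz")) for n in("scene","top")}
O={"scene":(188,125),"top":(184,155)}
def pix(n,u,v): return np.array([O[n][0]+(u+.5)/4-.5,O[n][1]+(v+.5)/4-.5])
def proj(n,P):
    c=C[n];q=c["extrinsics"][:3,:3]@P+c["extrinsics"][:3,3]
    return np.array([c["fx"]*q[0]/q[2]+c["cx"],c["fy"]*q[1]/q[2]+c["cy"]])
def crop(n,P): return (proj(n,P)-O[n]+.5)*4-.5
def fit(obs,x0,local=lambda p:p):
    obs=[(n,np.array(p)*1e-3,pix(n,*uv)) for n,p,uv in obs]
    w=lambda x,p:x[:3]+R.from_euler("z",x[3]).apply(local(p))
    f=lambda x:np.concatenate([proj(n,w(x,p))-uv for n,p,uv in obs])
    s=least_squares(f,x0,loss="soft_l1",f_scale=.7)
    return s.x,f(s.x).reshape(-1,2)
bed=R.from_euler("y",-45,degrees=True)
bedl=lambda p:np.array([0,0,0.])+bed.apply(p)
E
python3 - <<'E'
from h import *
np.set_printoptions(precision=4,suppress=True)
for n in C:
    E=C[n]["extrinsics"];print(n,"cam",-E[:3,:3].T@E[:3,3])
S=[("scene",(-5,41,80),(138,446)),("scene",(5,41,80),(132,432)),("scene",(-5,-55,80),(329,368)),("scene",(5,-55,80),(323,354)),
("scene",(-5,55,66),(112,475)),("scene",(5,55,66),(106,462)),("scene",(-5,50,56),(124,482)),("scene",(-5,18,56),(190,460)),
("top",(5,-55,80),(209,289)),("top",(-5,-55,80),(206,301)),("top",(5,41,80),(42,257)),("top",(-5,41,80),(38,272)),("top",(5,55,66),(16,256)),("top",(-5,55,66),(15,271))]
x,r=fit(S,[.5,.1,.01,0]);print("sample",x,np.degrees(x[3]));print(r.T)
# per-view-free check of height: top only fits etc.
B=[("scene",(22,0,8),(556,210)),("top",(22,0,8),(508,257)),
("scene",(36,60,12),(487,128)),("scene",(36,-60,12),(660,250)),("top",(36,60,12),(517,150)),("top",(36,-60,12),(545,365)),
("scene",(42,-66,0),(697,252))]
x,r=fit(B,[.5,-.1,.05,-1.5],bedl);print("bed",x,np.degrees(x[3]));print(r.T)
w=lambda p:x[:3]+R.from_euler("z",x[3]).apply(bedl(np.array(p)*1e-3))
for p in [(22,0,8),(22,0,0),(0,60,0),(0,-60,0),(0,60,14),(0,-60,14),(42,60,0),(42,-60,0),(42,66,0),(42,-66,0),(50,-60,-8)]:
    print(p,w(p),*[crop(n,w(p)).round() for n in C])
E
```

```text
scene cam [0.0817 0.3326 0.6705]
top cam [ 0.3969 -0.0476  0.918 ]
sample [ 0.4858  0.0458  0.0106 -0.1806] -10.349501922594706
[[ 0.8173 -0.0603  1.1643 -0.0074  0.51   -0.2938  0.4611  0.1779 -0.222
  -0.291  -1.002  -0.9181  0.4008 -0.2617]
 [-0.1766 -0.6025  0.0971 -0.0194  0.5284 -0.1855  1.2345  0.1338 -1.3072
   0.1569 -0.7175 -0.038  -0.7791 -0.175 ]]
bed [ 0.4958 -0.1698  0.0487 -1.5257] -87.41588501680839
[[ 0.9715  0.3726  0.1367  0.8903 -0.1442 -2.5427 -2.1409]
 [ 0.3511  0.2197  0.3192 -0.2086 -0.1091 -0.624  -0.5083]]
(22, 0, 8) [ 0.4963 -0.1797  0.0699] [560. 211.] [509. 258.]
(22, 0, 0) [ 0.4965 -0.1853  0.0642] [566. 215.] [518. 259.]
(0, 60, 0) [ 0.5558 -0.1671  0.0487] [460. 191.] [479. 162.]
(0, -60, 0) [ 0.4359 -0.1725  0.0487] [630. 313.] [495. 367.]
(0, 60, 14) [ 0.5553 -0.1572  0.0586] [448. 185.] [464. 160.]
(0, -60, 14) [ 0.4354 -0.1626  0.0586] [620. 309.] [481. 367.]
(42, 60, 0) [ 0.5571 -0.1968  0.0784] [504. 125.] [537. 150.]
(42, -60, 0) [ 0.4372 -0.2022  0.0784] [679. 244.] [556. 362.]
(42, 66, 0) [ 0.5631 -0.1965  0.0784] [495. 120.] [537. 140.]
(42, -66, 0) [ 0.4312 -0.2025  0.0784] [688. 250.] [557. 373.]
(50, -60, -8) [ 0.4377 -0.2135  0.0784] [694. 233.] [577. 361.]
```

```bash
cat >> h.py <<'E'
E
python3 - <<'E'
from h import *
import cv2
np.set_printoptions(precision=4,suppress=True)
pts={}
for n,(u,v) in {"scene":(560,210),"top":(509,257)}.items():
    c=pix(n,u,v);im=C[n]["pixels"].astype(int)
    hsv=im.sum(2); yy,xx=np.mgrid[:384,:512]
    near=np.hypot(xx-c[0],yy-c[1])<11
    white=near&(im.min(2)>90)
    cyan=near&(im[:,:,1]-im[:,:,0]>12)&(im.min(2)>110)
    for nm,m in(("white",white),("cyan",cyan)):
        print(n,nm,m.sum(),xx[m].mean(),yy[m].mean(),xx[m].min(),xx[m].max(),yy[m].min(),yy[m].max())
        pts[n,nm]=(xx[m].mean(),yy[m].mean())
P={n:np.array([[C[n]["fx"],0,C[n]["cx"]],[0,C[n]["fy"],C[n]["cy"]],[0,0,1]])@C[n]["extrinsics"][:3] for n in C}
for nm in("white","cyan"):
    X=cv2.triangulatePoints(P["scene"],P["top"],np.array(pts["scene",nm]).reshape(2,1),np.array(pts["top",nm]).reshape(2,1))
    X=(X[:3]/X[3]).ravel();print(nm,X,[proj(n,X)-pts[n,nm] for n in C])
# yaw from pod/housing level edges in the top view (height h), and long edges
def back(n,uv,h):
    c=C[n];E=c["extrinsics"];q=pix(n,*uv);d=E[:3,:3].T@np.array([(q[0]-c["cx"])/c["fx"],(q[1]-c["cy"])/c["fy"],1]);o=-E[:3,:3].T@E[:3,3]
    return o+d*(h-o[2])/d[2]
for n,a,b,h in [("top",(418,38),(622,22),.077),("top",(432,138),(628,122),.077),("top",(440,388),(655,368),.03),("top",(530,140),(555,372),.08),("top",(628,140),(655,365),.036),
  ("scene",(425,188),(632,325),.06),("scene",(490,120),(697,252),.08),("scene",(335,112),(405,165),.077),("scene",(467,28),(545,75),.077)]:
    A,B=back(n,a,h),back(n,b,h);d=B-A;print(n,A,B,np.degrees(np.arctan2(d[1],d[0])),np.linalg.norm(d))
E
```

```text
scene white 211 328.08530805687207 177.29857819905214 320 336 167 187
scene cyan 50 326.38 176.82 323 330 173 180
top white 182 309.2307692307692 219.3186813186813 300 317 212 227
top cyan 55 309.3818181818182 219.1090909090909 306 314 215 224
white [ 0.4939 -0.1761  0.0745] [array([-0.6611, -0.1027]), array([0.5089, 0.6001])]
cyan [ 0.4959 -0.1752  0.0746] [array([0.0633, 0.0095]), array([-0.049 , -0.0571])]
top [ 0.6241 -0.1304  0.077 ] [ 0.6327 -0.2495  0.077 ] -85.84292983474266 0.11937416863791579
top [ 0.5648 -0.1368  0.077 ] [ 0.5732 -0.2497  0.077 ] -85.72378575375642 0.11318332111901108
top [ 0.4249 -0.1423  0.03  ] [ 0.4354 -0.2688  0.03  ] -85.24930199168446 0.12699858912161002
top [ 0.5625 -0.1925  0.08  ] [ 0.4315 -0.2009  0.08  ] -176.3311651938138 0.13131209924541123
top [ 0.5707 -0.259   0.036 ] [ 0.4368 -0.2674  0.036 ] -176.38597202514015 0.1341575137280792
scene [ 0.5602 -0.145   0.06  ] [ 0.4234 -0.158   0.06  ] -174.55896391249541 0.13743291334463567
scene [ 0.5634 -0.1926  0.08  ] [ 0.4267 -0.2032  0.08  ] -175.5786006297887 0.13713272383599334
scene [ 0.6227 -0.1342  0.077 ] [ 0.5667 -0.1354  0.077 ] -178.7939552126986 0.055945029325485576
scene [ 0.6335 -0.241   0.077 ] [ 0.5752 -0.2457  0.077 ] -175.44011369948728 0.05847528119354983
```

Measured values:
- Sample base: (0.486, 0.046, 0.0106) m at yaw -10.35°. Its slot floor should be 10 mm up, which agrees.
- Nose tip: (0.496, -0.175, 0.0746) m against an expected height of 73 mm. The reader's yaw is about -85.8°.

I'll move above the sample with the fingers half closed, so that they clear the neighbouring sample.

```bash

python3 -m crank '{"travel":[[2,-3.6,0],[4,-7.2,0],[6,-10.8,-0.4],[8,-14.4,-0.7],[10.2,-18.4,-1]],"turn":[[0,0,-5.6],[0,0,-11.2],[0,0,-16.8],[0,0,-22.4],[0,0,-27.85]],"gripper":[0.5,0.5,0.5,0.5,0.5]}' 40
python3 -m crank '{"travel":[[2,-3.6,0],[4,-7.2,0],[6,-10.8,-0.4],[8,-14.4,-0.7],[10.2,-18.4,-1]],"turn":[[0,0,-5.6],[0,0,-11.2],[0,0,-16.8],[0,0,-22.4],[0,0,-27.85]],"gripper":[0.5,0.5,0.5,0.5,0.5]}'
python3 -m crank '{"travel":[[2,-3.6,0],[4,-7.2,0],[6,-10.8,-0.4],[8,-14.4,-0.7],[10.1,-18.4,-1]],"turn":[[0,0,-5.6],[0,0,-11.2],[0,0,-16.8],[0,0,-22.4],[0,0,-27.85]],"gripper":[0.5,0.5,0.5,0.5,0.5]}'
```

```text
clock: 0.6
position: [0.2833, 0.4129, 0.221]
tool_rot: [-3.141, -0.0, 2.358]
force: [1.8, 0.1, -0.1]
grip_width: 0.043
finger_force: 0.0
clock: 1.1
position: [0.3853, 0.229, 0.2112]
tool_rot: [3.142, -0.0, 1.872]
force: [1.7, 1.2, -0.3]
grip_width: 0.0428
finger_force: 0.0
clock: 1.6
position: [0.4865, 0.045, 0.2011]
tool_rot: [-3.142, -0.0, 1.386]
force: [0.5, 0.6, -0.1]
grip_width: 0.0427
finger_force: 0.0
```

```bash

python3 -m crank '{"travel":[[0,0,-3.5],[0,0.1,-7],[0,0.1,-10],[0,0.1,-12.5],[0,0.1,-13.5]],"turn":[[0,0,0],[0,0,0],[0,0,0],[0,0,0],[0,0,0.3]],"gripper":[0.5,0.5,0.5,0.5,0.5]}' 40
python3 - <<'E'
from workcell import bot
import cv2,numpy as np
a=bot.grab_frame("scene")["pixels"][130:285,170:320,::-1];b=bot.grab_frame("top")["pixels"][130:285,160:310,::-1]
cv2.imwrite("pics/g1.png",cv2.resize(np.hstack([a,b]),(800,413),interpolation=cv2.INTER_CUBIC))
E
```

```text
clock: 2.1
position: [0.4849, 0.047, 0.0643]
tool_rot: [-3.139, 0.001, 1.395]
force: [0.1, 0.1, 0.2]
grip_width: 0.0427
finger_force: 0.0
```

View pics/g1.png

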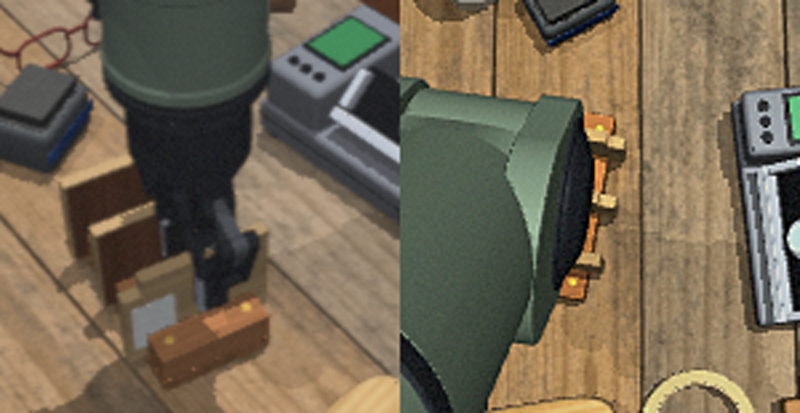

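The fingers straddle the front sample, one on the label side at (215,285) in the left half and the other between it and the middle sample. I'll close on it now.

```bash

python3 -m crank '{"travel":[[0,0,0],[0,0,0],[0,0,0],[0,0,0],[0,0,0]],"turn":[[0,0,0],[0,0,0],[0,0,0],[0,0,0],[0,0,0]],"gripper":[0.8,0.9,1,1,1]}' 60
python3 -m crank '{"travel":[[0,0,1],[0,0,2],[0,0,3],[0,0,4],[0,0,5]],"turn":[[0,0,0],[0,0,0],[0,0,0],[0,0,0],[0,0,0]],"gripper":[1,1,1,1,1]}'
python3 -c "
from workcell import bot;s=bot.observe();print(s['qpos'],s['position'],s['force'])"
```

```text
clock: 2.7
position: [0.4867, 0.0474, 0.0675]
tool_rot: [3.14, -0.001, 1.395]
force: [-0.8, -0.5, 10.8]
grip_width: 0.0084
finger_force: 59.1
clock: 3.2
position: [0.4861, 0.0473, 0.1174]
tool_rot: [3.141, -0.0, 1.395]
force: [0.0, 1.2, -1.3]
grip_width: 0.009
finger_force: 58.8
[-0.50472954  0.51291575  0.38035886  2.06834163 -0.32123119  0.61545669
 -0.0802227 ] [0.48610972 0.04728442 0.11741483] [ 0.02103176  1.15309904 -1.25695991]
```

```bash
cat > t.py <<'E'
from h import *
from workcell import bot
np.set_printoptions(precision=2,suppress=True)
yaw=np.radians(-85.8); O_=np.array([.4952,-.1653,.0525])
bedR=R.from_euler("z",yaw)*R.from_euler("y",-45,degrees=True)   # bed->world
T=R.from_matrix(np.array([[0,0,1],[0,1,0],[-1,0,0]]).astype(float)) # sample axes in bed: x=-z,y=y,z=x
Sf=bedR*T
G=R.from_matrix(np.array([[0,1,0],[1,0,0],[0,0,-1]]).astype(float)) # tool in sample: toolx=+y? see below
def target(bx,by,bz,off=(0,.0012,.057)):  # sample origin at bed coords (m) -> TCP, tool R
    return O_+bedR.apply([bx,by,bz])+Sf.apply(off), Sf*G
def rel(p,Rt,s=None):
    s=s or bot.observe();Rc=R.from_euler("xyz",s["tool_rot"])
    return (p-s["position"])*100, (Rt*Rc.inv()).as_rotvec(degrees=True)
E
python3 - <<'E'
from t import *
s=bot.observe();print(R.from_euler("xyz",s["tool_rot"]).as_matrix())
print("G\n",G.as_matrix(), "Sf\n",Sf.as_matrix())
for b in((.006,0,.045),(.006,0,.015),(0,0,.005)):
    p,Rt=target(*b);print(b,p*1000,rel(p,Rt))
E
```

```text
[[ 0.18  0.98  0.  ]
 [ 0.98 -0.18  0.  ]
 [ 0.    0.   -1.  ]]
G
 [[ 0.  1.  0.]
 [ 1.  0.  0.]
 [ 0.  0. -1.]] Sf
 [[ 0.05  1.    0.05]
 [-0.71  0.07 -0.71]
 [-0.71 -0.    0.71]]
(0.006, 0, 0.045) [ 497.33 -177.91  128.87] (array([  1.12, -22.52,   1.15]), array([ 35.86,  32.38, -71.54]))
(0.006, 0, 0.015) [ 498.88 -199.06  107.65] (array([  1.28, -24.63,  -0.98]), array([ 35.86,  32.38, -71.54]))
(0, 0, 0.005) [ 499.09 -201.88   96.34] (array([  1.3 , -24.92,  -2.11]), array([ 35.86,  32.38, -71.54]))
```

```bash

python3 -m crank '{"travel":[[0,0,2],[0,0,4],[0,0,6],[0,0,7],[0,0,8]],"turn":[[0,0,0],[0,0,0],[0,0,0],[0,0,0],[0,0,0]],"gripper":[1,1,1,1,1]}' 60
python3 -m crank '{"travel":[[0,-1.5,0],[0.1,-3,0],[0.2,-4.5,0],[0.3,-6,0],[0.4,-7.5,0]],"turn":[[2.4,2.2,-4.8],[4.8,4.3,-9.5],[7.2,6.5,-14.3],[9.6,8.6,-19.1],[11.95,10.8,-23.85]],"gripper":[1,1,1,1,1]}'
python3 -m crank '{"travel":[[0,-1.5,0],[0.1,-3,0],[0.2,-4.5,0],[0.3,-6,0],[0.4,-7.5,0]],"turn":[[2.4,2.2,-4.8],[4.8,4.3,-9.5],[7.2,6.5,-14.3],[9.6,8.6,-19.1],[11.95,10.8,-23.85]],"gripper":[1,1,1,1,1]}'
python3 -c "
from workcell import bot;s=bot.observe();print(s['qpos'])"
```

```text
clock: 3.7
position: [0.4859, 0.0473, 0.197]
tool_rot: [3.141, -0.0, 1.395]
force: [-0.8, -0.4, -1.4]
grip_width: 0.009
finger_force: 58.8
clock: 4.2
position: [0.49, -0.0283, 0.1962]
tool_rot: [-2.886, -0.121, 0.957]
force: [0.1, -1.0, -1.1]
grip_width: 0.0087
finger_force: 58.8
clock: 4.7
position: [0.4939, -0.1034, 0.1961]
tool_rot: [-2.605, -0.119, 0.504]
force: [0.9, 0.9, -0.3]
grip_width: 0.0085
finger_force: 58.8
[ 0.0169457   0.65154271  0.51115817  1.7434429  -0.6895901   1.34165014
 -0.18830786]
```

```bash

python3 -m crank '{"travel":[[0,-1.2,0],[0.1,-2.4,0],[0.1,-3.6,-0.5],[0.2,-4.8,-1],[0.3,-6,-1.5]],"turn":[[2.4,2.2,-4.8],[4.8,4.3,-9.5],[7.2,6.5,-14.3],[9.6,8.6,-19.1],[11.95,10.8,-23.85]],"gripper":[1,1,1,1,1]}' 60
python3 - <<'E'
from t import *
import cv2
print(bot.observe()["qpos"])
for b in((.006,0,.06),(.006,0,.045)):print(rel(*target(*b)))
a=bot.grab_frame("scene")["pixels"];b=bot.grab_frame("top")["pixels"]
cv2.imwrite("pics/h_full.png",np.hstack([a,b])[:,:,::-1])
cv2.imwrite("pics/h1.png",cv2.resize(np.hstack([a[80:240,240:390],b[150:310,260:410]])[:,:,::-1],(800,427),interpolation=cv2.INTER_CUBIC))
E
```

```text
clock: 5.2
position: [0.4969, -0.1633, 0.1808]
tool_rot: [-2.354, 0.003, 0.07]
force: [0.6, -0.0, 0.0]
grip_width: 0.0089
finger_force: 58.9
[ 0.23  0.81  0.53  1.66 -0.87  1.54 -0.36]
(array([-0.04, -0.4 , -4.13]), array([-0.14, -0.17,  0.18]))
(array([ 0.04, -1.46, -5.19]), array([-0.14, -0.17,  0.18]))
```

View pics/h1.png

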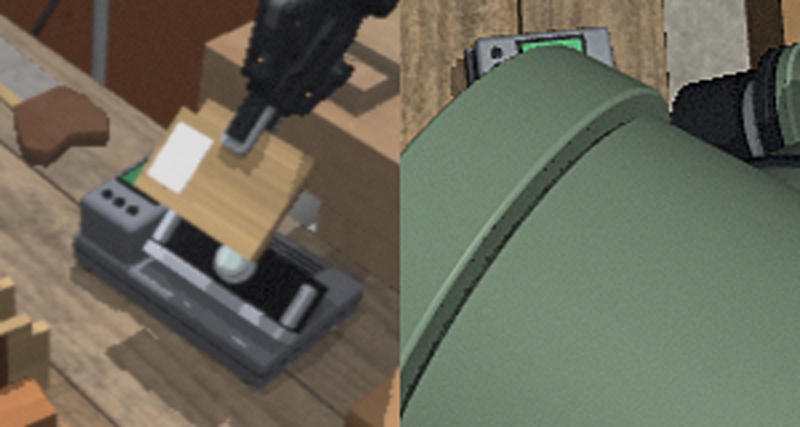

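```bash
python3 - <<'E'
from t import *
s=bot.observe();Rt=R.from_euler("xyz",s["tool_rot"]);Rs=Rt*G.inv()
k=800/300
def w(p,off): return s["position"]+Rs.apply(np.array(p)*1e-3-off)
obs={(-5,55,0):(137,186),(-5,-55,0):(262,256),(-5,-55,80):(312,160),(5,-55,0):(265,264),(-5,41,80):(205,98)}
uv={p:np.array([240,80])+(np.array(c)+.5)/k-.5 for p,c in obs.items()}
f=lambda o:np.concatenate([proj("scene",w(p,[0,o[0],o[1]]))-uv[p] for p in uv])
print(f([.0012,.057]).reshape(-1,2).T); r=least_squares(f,[.0012,.057]);print(r.x*1000,r.fun.reshape(-1,2).T)
E
```

```text
[[-0.34 -3.65  2.67 -2.71  2.18]
 [ 0.31  2.68  0.59  0.75  0.64]]
[ 0.68 55.1 ] [[-0.01 -3.29  3.04 -2.35  2.53]
 [-0.65  1.64 -0.47 -0.27 -0.35]]
```

```bash
python3 - <<'E'
import cv2
i=cv2.imread("pics/h_full.png")[110:190,284:364]
i=cv2.resize(i,(600,600),interpolation=cv2.INTER_CUBIC)
cv2.imwrite("pics/h2.png",i)
E
```

```text
(no output)
```

View pics/h2.png

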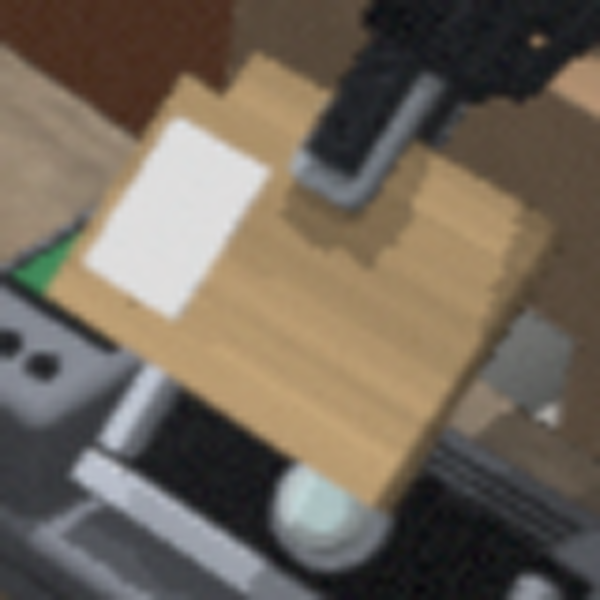

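```bash
python3 - <<'E'
from t import *
s=bot.observe();Rs=R.from_euler("xyz",s["tool_rot"])*G.inv()
obs={(-5,55,0):(46,296),(5,-55,0):(380,507),(5,-55,80):(552,228),(-5,55,66):(182,75),(-5,50,56):(182,118),(-5,18,56):(272,170),(-5,18,12):(175,322),(-5,50,12):(82,265)}
uv={p:np.array([284,110])+(np.array(c)+.5)/7.5-.5 for p,c in obs.items()}
def f(o,n=5):
    d=R.from_rotvec([o[2] if len(o)>2 else 0,0,0])
    return np.concatenate([proj("scene",s["position"]+Rs.apply(d.apply(np.array(p)*1e-3-[0,o[0],o[1]])))-uv[p] for p in uv])
for x0 in([.0012,.057],[.0012,.057,0]):
    r=least_squares(f,x0);print(f(x0).reshape(-1,2).T,'\n',r.x*1000,'\n',r.fun.reshape(-1,2).T)
E
```

```text
[[1.02 2.12 4.02 1.42 0.5  1.08 1.21 1.41]
 [0.72 2.27 1.81 0.73 0.65 1.22 1.01 0.75]] 
 [-3.14 56.77] 
 [[-0.51  0.36  2.15 -0.18 -1.1  -0.59 -0.4  -0.14]
 [-0.43  0.96  0.59 -0.35 -0.45  0.08 -0.18 -0.39]]
[[1.02 2.12 4.02 1.42 0.5  1.08 1.21 1.41]
 [0.72 2.27 1.81 0.73 0.65 1.22 1.01 0.75]] 
 [-3.27 56.66 -5.83] 
 [[-0.5   0.57  2.17 -0.31 -1.2  -0.64 -0.36 -0.14]
 [-0.28  0.83  0.33 -0.29 -0.38  0.06 -0.14 -0.27]]
```

```bash
python3 - <<'E'
from t import *
for b in((.006,0,.06),(.006,0,.025)):print(b,*rel(*target(*b,off=(0,-.001,.0568))))
E
```

```text
(0.006, 0, 0.06) [-0.14 -0.24 -4.03] [-0.09 -0.31  0.34]
(0.006, 0, 0.025) [ 0.04 -2.71 -6.5 ] [-0.09 -0.31  0.34]
```

```bash

python3 -m crank '{"travel":[[0,0,-2],[0,-0.2,-4],[0,-1,-4.8],[0,-1.9,-5.7],[0,-2.7,-6.5]],"turn":[[0,0,0],[0,0,0],[0,0,0],[0,0,0],[0,-0.2,0.2]],"gripper":[1,1,1,1,1]}' 60
python3 - <<'E'
from t import *
import cv2
a=bot.grab_frame("scene")["pixels"]
cv2.imwrite("pics/k1.png",cv2.resize(a[120:210,280:370,::-1],(600,600),interpolation=cv2.INTER_CUBIC))
s=bot.observe();print(s["position"]*1000,s["force"],rel(*target(.006,0,.025,off=(0,-.001,.0568))))
E
```

```text
clock: 5.8
position: [0.4971, -0.1906, 0.1159]
tool_rot: [-2.357, -0.003, 0.078]
force: [0.8, -0.1, -0.7]
grip_width: 0.0085
finger_force: 58.8
[ 496.64 -191.73  114.76] [-2.42  0.29 -2.12] (array([-0.05, -0.03, -0.02]), array([ 0.03,  0.15, -0.2 ]))
```

View pics/k1.png

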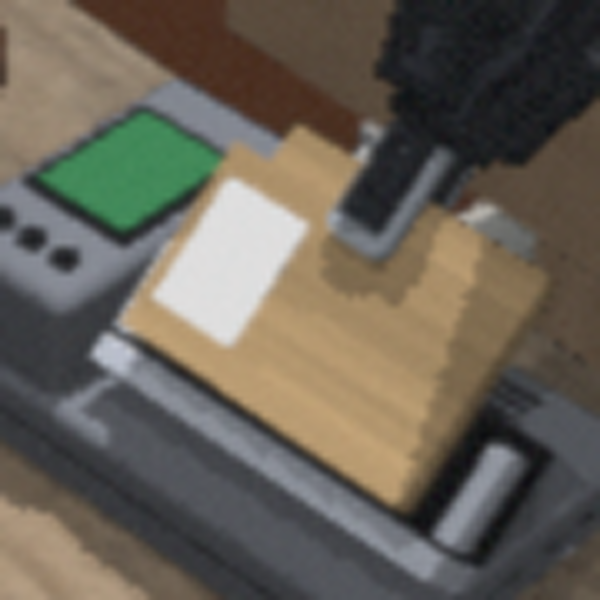

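```bash
python3 - <<'E'
from t import *
k=600/90
def c2(P): return ((proj("scene",P)-[280,120]+.5)*k-.5).round(0)
w=lambda p:O_+bedR.apply(np.array(p)*1e-3)
for p in((36,-60,12),(0,-60,12),(36,-66,12),(36,60,0),(36,60,12),(36,66,12),(0,62,14),(0,-62,14),(0,-66,14),(0,66,14),(22,0,8)):print(p,"k1",c2(w(p)),"scene_crop",crop("scene",w(p)).round())
s=bot.observe();Rs=R.from_euler("xyz",s["tool_rot"])*G.inv()
for o in((.0012,.0568),(-.001,.0568),(-.003,.0568)):
  print(o,[(p,c2(s["position"]+Rs.apply(np.array(p)*1e-3-[0,*o]))) for p in((-5,55,0),(5,-55,0),(5,-55,80),(-5,18,12),(-5,50,56))])
E
```

```text
(36, -60, 12) k1 [488. 444.] scene_crop [661. 246.]
(0, -60, 12) k1 [420. 546.] scene_crop [620. 307.]
(36, -66, 12) k1 [505. 454.] scene_crop [671. 252.]
(36, 60, 0) k1 [203. 257.] scene_crop [489. 134.]
(36, 60, 12) k1 [187. 248.] scene_crop [480. 129.]
(36, 66, 12) k1 [173. 239.] scene_crop [471. 123.]
(0, 62, 14) k1 [118. 340.] scene_crop [439. 184.]
(0, -62, 14) k1 [423. 549.] scene_crop [622. 309.]
(0, -66, 14) k1 [434. 556.] scene_crop [628. 313.]
(0, 66, 14) k1 [109. 334.] scene_crop [433. 180.]
(22, 0, 8) k1 [312. 384.] scene_crop [555. 210.]
(0.0012, 0.0568) [((-5, 55, 0), array([125., 327.])), ((5, -55, 0), array([413., 519.])), ((5, -55, 80), array([567., 288.])), ((-5, 18, 12), array([235., 354.])), ((-5, 50, 56), array([235., 181.]))]
(-0.001, 0.0568) [((-5, 55, 0), array([120., 324.])), ((5, -55, 0), array([407., 515.])), ((5, -55, 80), array([561., 284.])), ((-5, 18, 12), array([230., 350.])), ((-5, 50, 56), array([230., 177.]))]
(-0.003, 0.0568) [((-5, 55, 0), array([115., 321.])), ((5, -55, 0), array([402., 512.])), ((5, -55, 80), array([555., 281.])), ((-5, 18, 12), array([225., 347.])), ((-5, 50, 56), array([225., 174.]))]
```

```bash

python3 -m crank '{"travel":[[-0.1,-0.15,-0.15],[-0.1,-0.35,-0.35],[-0.1,-0.64,-0.64],[-0.07,-0.5,-0.78],[-0.07,-0.36,-0.92]],"turn":[[0,0,0],[0,0,0],[0,0,0],[0,0,0],[0,0,0]],"gripper":[1,1,1,1,1]}' 60
python3 - <<'E'
from t import *
s=bot.observe();print(s["position"]*1000,s["force"],s["moment"],rel(*target(.002,0,.016,off=(0,-.0018,.0568))))
E
```

```text
clock: 6.35
position: [0.4964, -0.1932, 0.1071]
tool_rot: [-2.356, -0.003, 0.077]
force: [-0.2, 0.4, -0.5]
grip_width: 0.0088
finger_force: 58.8
[ 496.41 -193.17  107.08] [-0.24  0.37 -0.53] [-0.82 -0.05 -0.  ] (array([-0.08, -0.24, -0.17]), array([-0.03,  0.17, -0.22]))
```

```bash

python3 -m crank '{"travel":[[0,0.05,-0.05],[0,0.1,-0.1],[0,0.14,-0.14],[0,0.14,-0.14],[0,0.14,-0.14]],"turn":[[0,0,0],[0,0,0],[0,0,0],[0,0,0],[0,0,0]],"gripper":[1,1,1,1,1]}' 60
python3 - <<'E'
from t import *
s=bot.observe();p=s["position"]-Sf.apply((0,-.0018,.0568))-O_;print(bedR.inv().apply(p)*1000,"Fbed",bedR.inv().apply(s["force"]),s["moment"],rel(*target(0,0,.005))[1])
E
```

```text
clock: 6.85
position: [0.4963, -0.192, 0.1057]
tool_rot: [-2.356, -0.003, 0.077]
force: [0.3, 0.3, -0.5]
grip_width: 0.0088
finger_force: 58.8
[-0.3   0.95 18.75] Fbed [-0.57  0.31 -0.18] [-0.79  0.01  0.06] [-0.03  0.16 -0.21]
```

```bash

python3 -m crank '{"travel":[[0,0.03,-0.03],[0,0.06,-0.06],[0,0.09,-0.09],[0,0.11,-0.11],[0,0.11,-0.11]],"turn":[[0,0,0],[0,0,0],[0,0,0],[0,0,0],[0,0,0]],"gripper":[1,1,1,1,1]}' 60
cat > f.py <<'E'
from t import *
s=bot.observe();p=s["position"]-Sf.apply((0,-.0018,.0568))-O_;print(bedR.inv().apply(p)*1000,"Fbed",bedR.inv().apply(s["force"]),s["moment"],rel(*target(0,0,.005))[1])
E
python3 f.py
```

```text
clock: 7.35
position: [0.4963, -0.1908, 0.1046]
tool_rot: [-2.356, -0.003, 0.077]
force: [-0.6, 0.7, -1.0]
grip_width: 0.0087
finger_force: 58.8
[-1.92  1.   18.74] Fbed [-1.24 -0.59 -0.24] [-0.68 -0.03 -0.01] [-0.03  0.15 -0.21]
```

```bash

python3 -m crank '{"travel":[[0,-0.15,0.15],[0,-0.28,0.28],[0,-0.45,0.1],[0,-0.63,-0.07],[0,-0.63,-0.07]],"turn":[[0,0,0],[0,0,0],[0,0,0],[0,0,0],[0,0,0]],"gripper":[1,1,1,1,1]}' 60
python3 f.py
python3 -m crank '{"travel":[[0,0.07,-0.07],[0,0.14,-0.14],[0,0.21,-0.21],[0,0.25,-0.25],[0,0.25,-0.25]],"turn":[[0,0,0],[0,0,0],[0,0,0],[0,0,0],[0,0,0]],"gripper":[1,1,1,1,1]}' 60
python3 f.py
```

```text
clock: 7.85
position: [0.4962, -0.1975, 0.1035]
tool_rot: [-2.356, -0.002, 0.077]
force: [0.6, 0.0, -0.4]
grip_width: 0.0089
finger_force: 58.8
[ 2.01  0.42 13.36] Fbed [-0.29  0.56 -0.34] [-0.85 -0.03  0.03] [-0.02  0.14 -0.19]
clock: 8.35
position: [0.4969, -0.1961, 0.1025]
tool_rot: [-2.358, -0.005, 0.076]
force: [3.1, -11.0, 16.2]
grip_width: 0.0089
finger_force: 61.7
[ 0.38  1.26 13.57] Fbed [19.41  2.32  3.5 ] [-0.15  0.17  0.16] [ 0.09  0.29 -0.16]
```

```bash

python3 -m crank '{"travel":[[0,-0.08,0.08],[0.01,-0.23,-0.07],[0.02,-0.38,-0.22],[0.03,-0.51,-0.35],[0.04,-0.58,-0.42]],"turn":[[0,0,0],[0,0,0],[0,0,0],[0,0,0],[0,0,0]],"gripper":[1,1,1,1,1]}' 60
python3 f.py
python3 -m crank '{"travel":[[0,0,0],[0,-0.03,-0.03],[0,-0.07,-0.07],[0,-0.07,-0.07],[0,-0.07,-0.07]],"turn":[[0,0,0],[0,0,0],[0,0,0],[0,0,0],[0,0,0]],"gripper":[1,1,1,1,1]}' 60
python3 f.py
```

```text
clock: 8.85
position: [0.497, -0.2006, 0.0981]
tool_rot: [-2.355, -0.004, 0.077]
force: [1.9, -3.9, 12.2]
grip_width: 0.009
finger_force: 60.7
[0.46 1.05 7.26] Fbed [11.5   1.57  5.76] [0.91 0.4  0.13] [-0.06  0.22 -0.2 ]
clock: 9.35
position: [0.4971, -0.2012, 0.0975]
tool_rot: [-2.355, -0.004, 0.077]
force: [0.5, -3.5, 12.8]
grip_width: 0.0084
finger_force: 60.6
[0.5  1.07 6.41] Fbed [11.55  0.25  6.59] [0.9  0.33 0.06] [-0.06  0.23 -0.2 ]
```

```bash

python3 -m crank '{"travel":[[0,-0.03,-0.03],[0,-0.07,-0.07],[0,-0.1,-0.1],[0,-0.1,-0.1],[0,-0.1,-0.1]],"turn":[[0,0,0],[0,0,0],[0,0,0],[0,0,0],[0,0,0]],"gripper":[1,1,1,1,1]}' 60
python3 f.py
python3 -m crank '{"travel":[[0,-0.03,-0.03],[0,-0.07,-0.07],[0,-0.1,-0.1],[0,-0.1,-0.1],[0,-0.1,-0.1]],"turn":[[0,0,0],[0,0,0],[0,0,0],[0,0,0],[0,0,0]],"gripper":[1,1,1,1,1]}' 60
python3 f.py
```

```text
clock: 9.85
position: [0.4972, -0.2021, 0.0966]
tool_rot: [-2.355, -0.004, 0.077]
force: [1.8, -4.1, 14.3]
grip_width: 0.0083
finger_force: 60.7
[0.48 1.06 5.1 ] Fbed [13.1   1.51  7.08] [1.06 0.32 0.02] [-0.07  0.24 -0.21]
clock: 10.35
position: [0.4972, -0.2026, 0.0961]
tool_rot: [-2.354, -0.005, 0.077]
force: [1.1, -0.7, 19.5]
grip_width: 0.0087
finger_force: 61.4
[0.49 1.08 4.41] Fbed [14.33  1.02 13.23] [2.53 0.45 0.14] [-0.15  0.25 -0.23]
```

```bash

python3 -m crank '{"travel":[[0,0,0],[0,0,0],[0,0,0],[0,-0.02,-0.02],[0,-0.02,-0.02]],"turn":[[-0.5,0,0],[-1,0,0],[-1.4,0,0],[-1.4,-0.1,0],[-1.4,-0.1,0]],"gripper":[1,1,1,1,1]}' 60
python3 f.py
python3 - <<'E'
from t import *
import cv2
a=bot.grab_frame("scene")["pixels"]
cv2.imwrite("pics/m1.png",cv2.resize(a[120:210,280:370,::-1],(600,600),interpolation=cv2.INTER_CUBIC))
E
```

```text
clock: 10.85
position: [0.4972, -0.2025, 0.0961]
tool_rot: [-2.378, -0.005, 0.078]
force: [0.9, 0.4, 21.2]
grip_width: 0.009
finger_force: 62.2
[0.43 1.11 4.49] Fbed [14.78  0.88 15.21] [3.1  0.42 0.35] [ 1.21  0.36 -0.25]
```

View pics/m1.png

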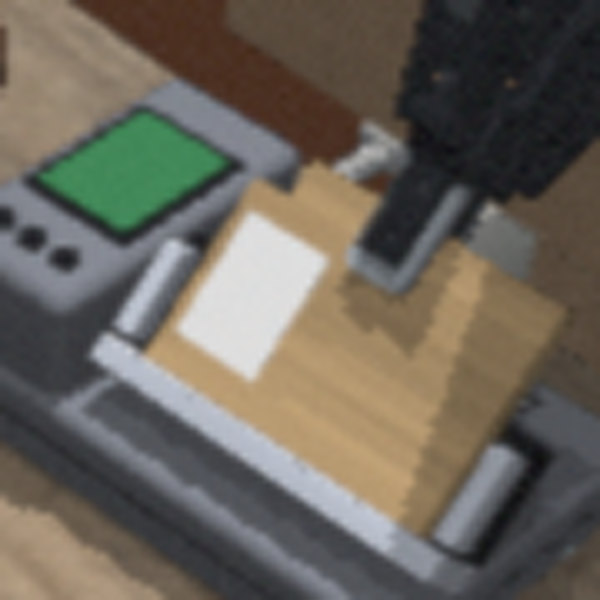

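The plate sits between the cheeks with its lower edge at the ledge and the label up. The moments say the load bears low on the bed, so I'll undo the extra turn and find the balanced tilt.

```bash
cat >> f.py <<'E'
F=bedR.inv().apply(s["force"]);fz=F[2]+.24;m=bedR.inv().apply(s["moment"])[1]+.8
print("fz %.1f lever-based bed x %.1f mm"%(fz,259-1000*m/fz))
E
python3 f.py
python3 -m crank '{"travel":[[0,0,0],[0,0,0],[0,0,0],[0,0,0],[0,0,0]],"turn":[[0.5,0,0],[1,0,0],[1.2,0,0],[1.2,0,0],[1.2,0,0]],"gripper":[1,1,1,1,1]}' 60
python3 f.py
python3 -m crank '{"travel":[[0,0,0],[0,0,0],[0,0,0],[0,0,0],[0,0,0]],"turn":[[0.5,0,0],[1,0,0],[1,0,0],[1,0,0],[1,0,0]],"gripper":[1,1,1,1,1]}' 60
python3 f.py
```

```text
[0.46 1.14 4.49] Fbed [15.11 -0.05 15.2 ] [3.2  0.39 0.38] [ 1.21  0.37 -0.25]
fz 15.4 lever-based bed x -1.0 mm
clock: 11.4
position: [0.4972, -0.2027, 0.0961]
tool_rot: [-2.357, -0.006, 0.078]
force: [1.3, -0.0, 19.8]
grip_width: 0.0088
finger_force: 61.0
[0.47 1.1  4.34] Fbed [14.13  1.33 13.93] [2.6  0.4  0.49] [ 0.02  0.36 -0.25]
fz 14.2 lever-based bed x 17.5 mm
clock: 11.9
position: [0.4972, -0.2029, 0.0959]
tool_rot: [-2.34, -0.007, 0.077]
force: [0.8, -0.8, 18.8]
grip_width: 0.0087
finger_force: 60.9
[0.49 1.07 4.09] Fbed [13.92  0.72 12.71] [2.23 0.35 0.41] [-0.95  0.36 -0.24]
fz 13.0 lever-based bed x 23.6 mm
```

```bash

python3 -m crank '{"travel":[[0,-0.03,-0.03],[0,-0.06,-0.06],[0,-0.06,-0.06],[0,-0.06,-0.06],[0,-0.06,-0.06]],"turn":[[0,0,0],[0,0,0],[0,0,0],[0,0,0],[0,0,0]],"gripper":[1,1,1,1,1]}' 60
python3 f.py
python3 - <<'E'
from t import *
import cv2
a=bot.grab_frame("scene")["pixels"]
cv2.imwrite("pics/n1.png",cv2.resize(a[120:270,180:380,::-1],(800,600),interpolation=cv2.INTER_CUBIC))
w=lambda p:((proj("scene",O_+bedR.apply(np.array([0,0,.005]))+Sf.apply(np.array(p)*1e-3))-[180,120]+.5)*4-.5).round(0)
for p in((-5,55,0),(-5,50,56),(-5,18,56),(-5,18,12),(-5,50,12),(5,-55,80),(-5,55,66)):print(p,w(p))
E
```

```text
clock: 12.4
position: [0.4973, -0.203, 0.0958]
tool_rot: [-2.339, -0.008, 0.078]
force: [-0.4, 3.0, 24.9]
grip_width: 0.0085
finger_force: 61.4
[0.53 1.11 3.98] Fbed [15.49 -0.17 19.72] [3.61 0.62 0.49] [-1.03  0.37 -0.26]
fz 20.0 lever-based bed x 36.5 mm
(-5, 55, 0) [484. 212.]
(-5, 50, 56) [548. 126.]
(-5, 18, 56) [595. 156.]
(-5, 18, 12) [548. 228.]
(-5, 50, 12) [503. 197.]
(5, -55, 80) [743. 190.]
(-5, 55, 66) [552. 105.]
```

View pics/n1.png

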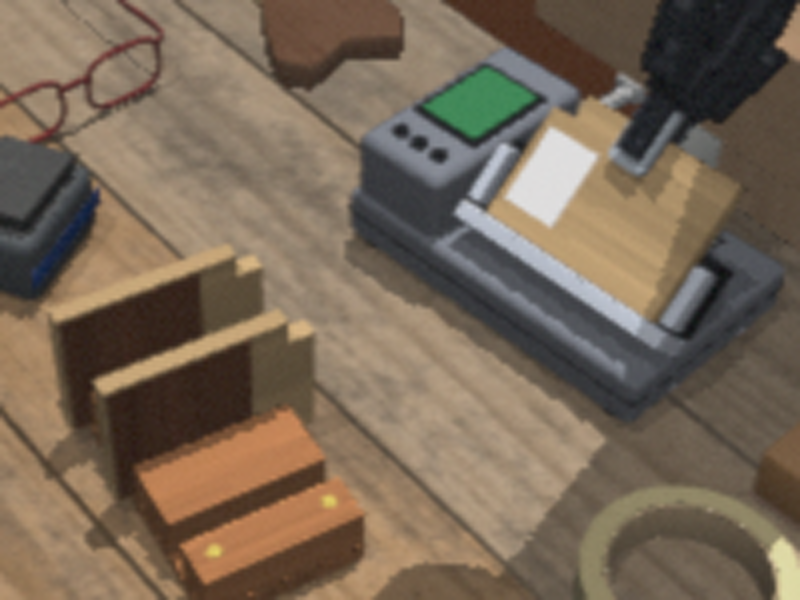

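The label corners at (549,127), (597,157), (549,227) and (505,197) match the flush prediction to half a pixel. The other two samples still stand in the rack. I'll do one last re-centring of the load.

```bash

python3 -m crank '{"travel":[[0,0,0],[0,0,0],[0,0,0],[0,0,0],[0,0,0]],"turn":[[-0.4,0,0],[-0.8,0,0],[-0.8,0,0],[-0.8,0,0],[-0.8,0,0]],"gripper":[1,1,1,1,1]}' 60
python3 f.py
```

```text
clock: 12.95
position: [0.4972, -0.2029, 0.0959]
tool_rot: [-2.353, -0.007, 0.078]
force: [-0.6, 1.7, 24.5]
grip_width: 0.0085
finger_force: 62.0
[0.48 1.08 4.05] Fbed [16.11 -0.44 18.56] [3.74 0.49 0.57] [-0.24  0.37 -0.26]
fz 18.8 lever-based bed x 16.0 mm
```

The load is now centred on the bed at about 19 N, well above the nose's 4 N, so I'm handing in.

```bash
python3 -c "
from workcell import bot;print(bot.job_done())"
```

```text
the job is handed in; nothing more can be done
None
```

I handed the job in at about 13 s with the front sample held label side up on the reader's ledge, between the cheeks, pressed flat at about 19 N; that the nose is fully in is inferred from the plate's travel, the force and the last picture, and the other two samples still stand in the rack.

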